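# Weigh the orange carabiner on the sprung hook

### The job

Weigh the orange carabiner: take it out of the wooden rack and hang it on the chrome sprung hook of the spring balance. Lower it gently, so that the hook never hits its bottom stop, let go, and leave it hanging freely on the hook, settled and still.

Things in the scene. Friction and masses are not known exactly. Their poses are not given: they have to be found in the camera images.
- orange_center (a point): Centre of the orange carabiner: closed ring of 10 mm bar, 90 mm tall (z), 56 wide (x), about 0.2 kg; opening 70 x 36 mm, seen along y. It stands in a rack, lowest 18 mm in a slot: lift straight up. The sides are straight from 29 mm below to 21 above this point; grip them from outside, across x, 10 mm above this point, to clear the rack and leave the opening free. Inside of top bar: 35 mm above.
- hook_seat (a point): Top of the chrome hook's seat, where the ring's top bar shall rest; moves with the hook. The hook is 8 mm bar, pointing along -y (z up): its tip turns up 18 mm from here, 11 mm above the seat. On +y the arm rises 12 mm and runs to a grey column 92 mm away, 41 mm taller than the unloaded seat. Pass the ring over the tip from -y, opening along y, then lower. Free space below: 165 mm.
- rack: Dark wooden rack, 90 x 170 x 26 mm, origin at the centre of its underside, y along the row: three slots across x, 55 mm apart along y, hold the orange, a blue and a green carabiner of one shape in any order; their tops stand 98 mm above its underside.
- hook (a joint): How far the hook has dipped, in m: 0 unloaded, 0.05 at its bottom stop; the hook goes straight down against a spring of 70 N/m that begins to yield at 0.3 N. The carabiner's weight dips it by about 15 to 28 mm, and it bobs for about a second when let go.
There are look-alikes about, which are no part of the job. What is meant by the part that bears orange_center is not pink or yellow, and is the smaller of those in its own colour.

How it is judged:
By the outcome, as a careful person would: the job done as asked, in the order asked, and still so for the second after the job is handed in, with the robot touching nothing.
It also fails if it takes over 40 s, if anything falls off the work surface, if the arm or the gripper's body presses on something with over 40 N, if the wrist force passes 120 N, or if a joint passes its speed limit or range.

### The arm

A 6-joint arm with a two-finger parallel gripper is mounted at the origin on the work surface. World frame = base frame: x ahead of the robot, y to its left, z up, the work surface at z = 0. Lengths are in mm, angles in rad, forces in N, time in s.
With the tool pointing down it reaches from about 325 to 775 mm from the base axis. Payload 9.3 kg.
Tool frame: the origin (TCP) lies on the centre line of the jaws, within the pads' length; the fingertips stand 11 mm ahead of it and the grasp point (between the pads) lies 8 mm behind it (arm.tip_reach is the distance from the TCP to the fingertips, in mm); x points along the fingers, z is the direction in which the jaws open and shut, and the axes are right-handed (so a half turn about x gives the same grasp; the last joint's range is limited). The gripper opens to 85 mm and grips with 20 to 120 N. Pads are 22 mm wide; open, the fingers measure 114 mm over their backs; the gripper's body (76 mm by 85 mm) begins 54 mm behind the grasp point. The pads swing forward as they close: fully open they stand 13 mm farther back than shut.
Start: joints at [1.08, 0.259, 0.021, 1.334, 0, 1.418], TCP at [182.278, 518.914, 242.279] pointing down, gripper open.
Joint ranges: [-3.04, 3.04], [-0.91, 1.82], [-1.04, 1.36], [-1.92, 1.95], [-1.52, 1.45], [-3.14, 3.14]. Speed limits (rad/s): [2.22, 2.22, 2.79, 3.14, 3.14, 3.14].

### API

Orientations are given as a unit quaternion [x, y, z, w].
In Python, from rig import sensors, vision, arm gives the robot as it stands.
- The arm moves only by the tool carry_out, never from a script. Its argument "rows" is a list of rows, each an object of numbers: "x", "y", "z": the shift along the tool's x, y, z in m; "rx", "ry", "rz": the turn, a rotation vector about the tool's x, y, z in degrees; "fingers": the opening, from 0 (shut) to 1 (fully open). In form: [{"x": .., "y": .., "z": .., "rx": .., "ry": .., "rz": .., "fingers": ..}, ...]. A call has 1 to 12 rows; each row shifts and turns the commanded pose from where the row before left it, along the tool's axes as they then stand; what a row does not reach is not made up. A row lasts 1/12 s, in which the tool goes at most 41.7 mm and 7.16 degrees, less where a joint would pass 70% of its speed; a pose out of reach is approached as far as the arm can. A call is refused whole if a number of a shift passes 0.0417 or a number of a turn 7.16, either way. A call with a gripper value outside its range is refused whole. The fingers move at their own pace and stop on an object; "force" is the grip in N (left out, the last holds). Time passes only in rows, so rows that do not move let the fingers close. It gives the time, the measured TCP pose, the force and the opening at its end, in the units of the state.
- sensors.observe(): the state, without advancing time (a new reading comes with each control period).
- vision.camera(name): name is "scene" or "top" or "wrist"; returns (picture, depth): 420x560x3 uint8, blue, green, red; 420x560 float32, mm along the optical axis (not along the pixel's ray), 0 where there is no reading.
- vision.camera_info(name): a dict with "K" (3x3 intrinsics, pixels), "cam_to_world" (4x4, takes a point from camera to world coordinates); the wrist camera has in their place "T_tool_cam" (4x4, takes a point from camera to tool coordinates, whose origin is the TCP and whose axes are the tool frame's). Camera axes: x right, y down, z forward; pixel columns grow to the right and rows downward; lengths in mm; the calibration is good to about 2 mm. A picture is of the moment at which its call begins: read the wrist's pose just before it. camera_info takes no time and is no camera call.
- arm.close_job(): hands the job in, once; it reports no verdict.
The state is a dict: "time": time; "joint_pos": joint angles; "qd": joint speeds; "tau": joint torques, N m; "eef_pos": TCP position; "eef_rot": TCP orientation; "wrist_force": force on the tool from outside, world axes, zero at the start; "torque": the same for the moment, N m; "opening": finger opening in mm.
Only numpy, scipy, OpenCV 4.12 (cv2) and the standard library are available. Lean on these libraries where they do the work, as an engineer would, in place of code of your own. Each camera call takes 0.05 s, during which the arm holds its last target.

## Working session

There is one attempt and no reset: what is moved stays moved. The work goes in short steps, Python scripts to look and compute and a tool call to move; the robot and the scene stay as the last step left them, time stands still between calls to the robot, and variables do not carry over. Pictures are saved under pics/ and viewed, and the job is handed in when it is done.

Besides the shell and the picture viewer there is one more tool, called after "Emit:" as name(argument=value, ...) on one line, values as JSON. carry_out: Moves the arm, as the interface text tells. Its arguments: {"type":"object","properties":{"rows":{"type":"array"},"force":{"type":"number"}},"required":["rows"]}

```bash
ls; mkdir -p pics; python3 - <<'E'
from rig import sensors, vision, arm
import cv2,numpy as np
s=sensors.observe();print(s)
for n in("scene","top"):
    p,d=vision.camera(n);cv2.imwrite(f"pics/{n}0.png",p);np.save(f"pics/{n}0.npy",d);print(n,vision.camera_info(n))
print(vision.camera_info("wrist"),arm.tip_reach)
E
```

```text
pics
{'time': 0.0, 'joint_pos': array([1.08039709e+00, 2.59180148e-01, 2.07085789e-02, 1.33370127e+00,
       1.97558759e-06, 1.41819258e+00]), 'qd': array([-0.00161486,  0.00065018,  0.00023927,  0.00017175,  0.00021718,
        0.00011296]), 'tau': array([ 9.47740373e-04, -5.55642307e+01,  3.44532216e+01,  1.36222848e-02,
       -4.29003819e-05,  8.38892689e-07]), 'eef_pos': array([182.14137635, 518.65605459, 241.65177636]), 'eef_rot': array([-0.40905442,  0.57736868,  0.40862016,  0.57649758]), 'wrist_force': array([ 0.18452798, -0.37219574, -0.75435521]), 'torque': array([-0.00718321,  0.01915034, -0.04303947]), 'opening': 85.49749703039903}
scene {'K': array([[459.31736428,   0.        , 282.07394836],
       [  0.        , 459.31736428, 206.40436709],
       [  0.        ,   0.        ,   1.        ]]), 'cam_to_world': array([[-3.09741349e-01,  5.48800646e-01, -7.76452283e-01,
         1.07208300e+03],
       [ 9.50688182e-01,  1.92394798e-01, -2.43261634e-01,
         1.21616114e+02],
       [ 1.58832378e-02, -8.13512196e-01, -5.81330913e-01,
         6.73929510e+02],
       [
[... 423 characters left out ...]
e+01],
       [ 1.74906973e-02, -1.69990791e-01, -9.85290417e-01,
         1.14100971e+03],
       [ 0.00000000e+00,  0.00000000e+00,  0.00000000e+00,
         1.00000000e+00]])}
{'K': array([[346.12541023,   0.        , 280.90296516],
       [  0.        , 346.12541023, 208.56570279],
       [  0.        ,   0.        ,   1.        ]]), 'T_tool_cam': array([[-2.76491239e-04, -3.21585238e-01,  9.46880594e-01,
        -1.32957108e+02],
       [-5.12133886e-04, -9.46880460e-01, -3.21585342e-01,
         8.34220310e+01],
       [ 9.99999831e-01, -5.73845168e-04,  9.71094544e-05,
        -6.88026696e-02],
       [ 0.00000000e+00,  0.00000000e+00,  0.00000000e+00,
         1.00000000e+00]])} 11.0
```

View pics/scene0.png

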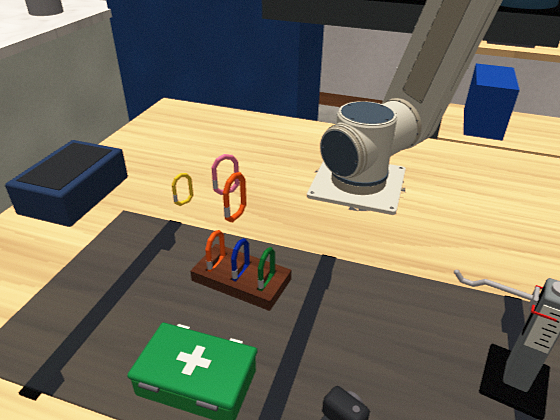

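View pics/top0.png

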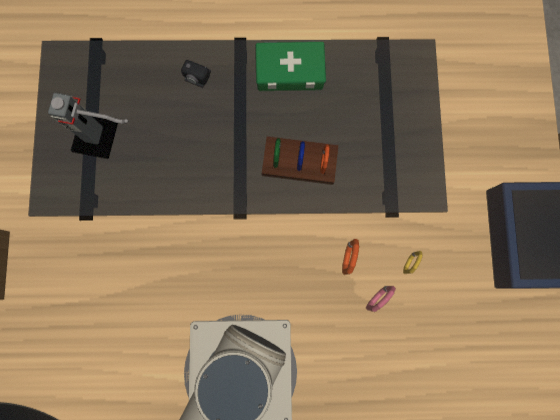

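```bash
cat > h.py <<'E'
import cv2,numpy as np
from rig import vision
def load(n,t="0"): return cv2.imread(f"pics/{n}{t}.png"),np.load(f"pics/{n}{t}.npy")
def cloud(n,d):
    i=vision.camera_info(n);K=i["K"];v,u=np.mgrid[:d.shape[0],:d.shape[1]]
    P=np.stack([(u-K[0,2])/K[0,0]*d,(v-K[1,2])/K[1,1]*d,d],-1)
    T=i["cam_to_world"];return P@T[:3,:3].T+T[:3,3]
E
python3 - <<'E'
from h import *
for n in("scene","top"):
    p,d=load(n);W=cloud(n,d);h=cv2.cvtColor(p,cv2.COLOR_BGR2HSV)
    for c,lo,hi in(("or",(3,170,140),(13,255,255)),("blue",(112,150,60),(125,255,255)),("green",(60,120,30),(85,255,255)),("yel",(22,120,100),(32,255,255))):
        m=cv2.inRange(h,lo,hi)
        k,l,st,ce=cv2.connectedComponentsWithStats(m)
        for i in range(1,k):
            if 40<st[i,4]<1500:
                Q=W[(l==i)&(d>0)]
                print(n,c,st[i],ce[i].round(),"mean",np.median(Q,0).round(),"lo",np.percentile(Q,3,0).round(),"hi",np.percentile(Q,97,0).round())
                if i and c=="or":
                    T=Q[Q[:,2]>Q[:,2].max()-10];print("   top",T.mean(0).round(1),len(T),Q[:,2].max())
p,_=load("scene")
a=cv2.resize(p[225:310,185:297],None,fx=7,fy=7,interpolation=2)[:600]
cv2.imwrite("pics/c1.png",a)
a=cv2.resize(p[250:420,440:560],None,fx=3.5,fy=3.5,interpolation=2);cv2.imwrite("pics/c2.png",a)
p,_=load("top");a=cv2.resize(p[80:165,40:140],None,fx=7,fy=7,interpolation=2);cv2.imwrite("pics/c3.png",a)
E
```

```text
scene or [223 172  21  22 126] [230. 181.] mean [ 275. -254.  118.] lo [ 148. -291.   61.] hi [ 292. -242.  126.]
   top [ 259.5 -249.8  122.8] 56 129.0128801845466
scene or [230 204  15  15  84] [238. 212.] mean [ 246. -248.   14.] lo [ 228. -263.    1.] hi [ 278. -240.   26.]
   top [ 239.7 -245.1   22.4] 23 28.259248622576024
scene or [205 230  16  21 107] [211. 239.] mean [ 488. -197.  131.] lo [ 380. -258.   40.] hi [ 503. -191.  138.]
   top [ 481.6 -195.8  134.3] 62 138.35519539674408
scene or [213 255  11  14  45] [218. 261.] mean [ 466. -196.   60.] lo [ 458. -202.   54.] hi [ 490. -191.   67.]
   top [ 467.  -194.4   63.4] 24 69.39968628351369
scene blue [231 238  18  43 309] [240. 255.] mean [ 483. -141.  109.] lo [ 463. -148.   56.] hi [ 512. -135.  137.]
scene green [258 247  17  44 332] [266. 265.] mean [491. -87. 108.] lo [471. -94.  57.] hi [520. -80. 137.]
scene yel [172 173  21  32 223] [182. 187.] mean [ 241. -396.   52.] lo [ 185. -438.    1.] hi [ 267. -383.   89.]
top or [321 146   8  22  79] [326. 157.] mean [ 473. -198.  132.] lo [ 451. -203.   56.] hi [ 492. -194.  138.]
   top [ 473.5 -198.6  134.4] 47 140.34340480211551
top or [349 244  10  30 142] [354. 257.] mean [ 250. -252.  120.] lo [ 221. -263.  101.] hi [ 276. -244.  127.]
   top [ 252.6 -252.7  122. ] 101 127.78046740505863
top or [344 247   8  21  87] [347. 257.] mean [ 257. -254.   14.] lo [ 236. -262.    8.] hi [ 277. -247.   22.]
   top [ 261.1 -255.5   17.6] 45 23.888745204851602
top blue [299 142   6  24  87] [301. 153.] mean [ 477. -143.  132.] lo [ 457. -149.  117.] hi [ 502. -139.  138.]
top green [274 139   6  28  96] [277. 151.] mean [484. -91. 130.] lo [463. -95.  62.] hi [511. -86. 137.]
top yel [409 251  13  22  81] [416. 262.] mean [ 238. -398.   84.] lo [ 220. -409.   71.] hi [ 262. -386.   90.]
top yel [405 255   9  15  53] [408. 262.] mean [ 244. -400.   10.] lo [ 227. -408.    4.] hi [ 257. -391.   18.]
```

View pics/c1.png

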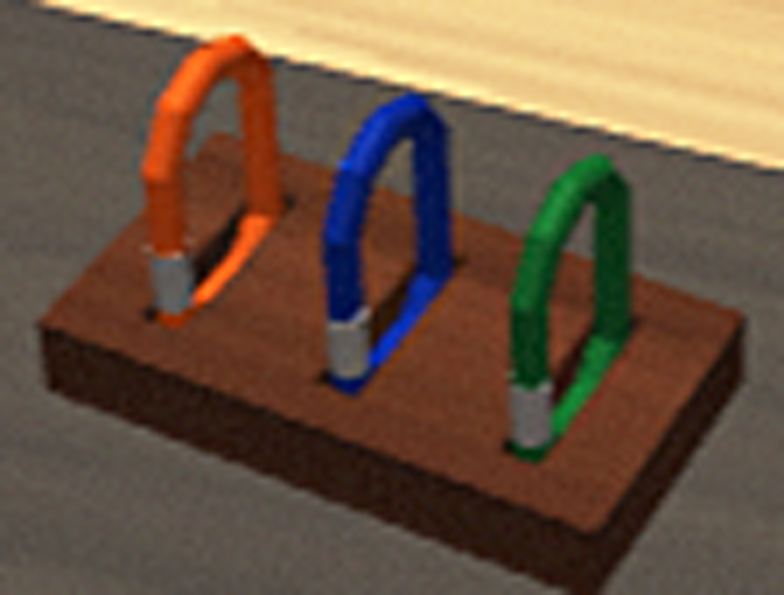

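View pics/c2.png

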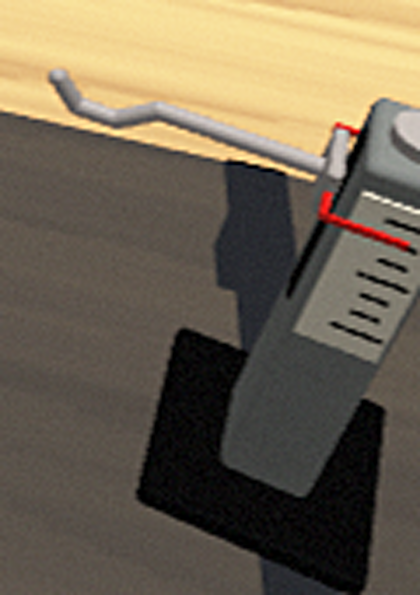

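View pics/c3.png

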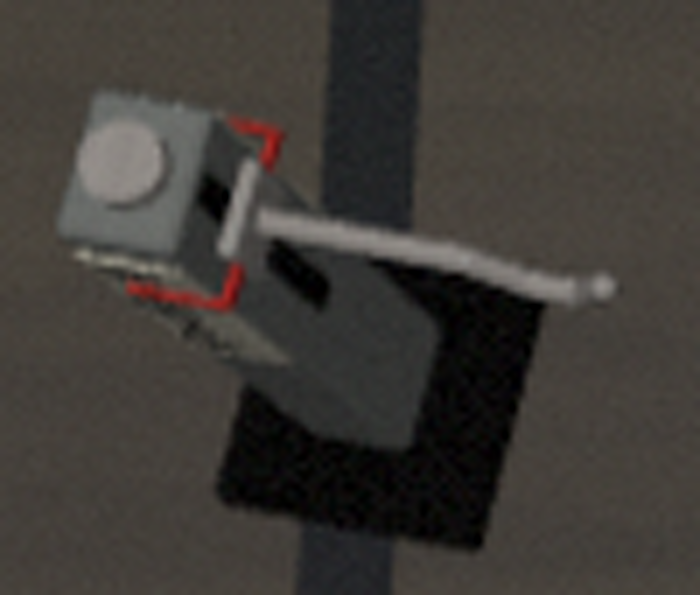

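```bash
python3 - <<'E'
from h import *
for n in("top","scene"):
    p,d=load(n);W=cloud(n,d);h=cv2.cvtColor(p,cv2.COLOR_BGR2HSV)
    # rack
    m=(cv2.inRange(h,(0,80,30),(15,215,140))>0)&(W[...,2]>58)&(W[...,2]<75)&(W[...,0]>400)&(abs(W[...,0]-480)<90)&(abs(W[...,1]+140)<130)
    Q=W[m];r=cv2.minAreaRect(Q[:,:2].astype(np.float32));print(n,"rack",m.sum(),r,np.median(Q[:,2]))
    # mat level
    m=(abs(W[...,0]-480)<30)&(abs(W[...,1]-100)<30);print("mat z",np.median(W[m][:,2]))
    # hook region
    x0,x1,y0,y1=(85,130,100,130) if n=="top" else (450,545,262,305)
    S=W[y0:y1,x0:x1];mm=(S[...,2]>185)
    Q=S[mm];print("hook",len(Q))
    o=np.argsort(Q[:,1])
    for q in Q[o][::8]:print(q.round(0),end=" ")
    print()
E
```

```text
top rack 2255 ((481.9551696777344, -144.09210205078125), (170.14698791503906, 92.03266143798828), 82.18079376220703) 64.9470499617837
mat z 38.87405032360698
hook 178
[ 186.  -79. 1141.] [524. 216. 210.] [524. 219. 213.] [530. 226. 204.] [530. 231. 203.] [529. 235. 201.] [528. 239. 203.] [530. 243. 204.] [527. 246. 206.] [529. 249. 208.] [533. 252. 213.] [532. 255. 217.] [531. 258. 214.] [531. 262. 212.] [531. 266. 213.] [538. 270. 213.] [538. 275. 217.] [541. 278. 215.] [542. 282. 214.] [536. 287. 212.] [538. 291. 212.] [542. 294. 214.] [542. 299. 212.] 
scene rack 2391 ((484.3769836425781, -142.24285888671875), (172.1114501953125, 93.98858642578125), 82.07618713378906) 66.0032978717386
mat z 40.00567759869432
hook 726
[1072.  122.  674.] [1072.  122.  674.] [527. 215. 213.] [526. 218. 213.] [530. 220. 211.] [529. 221. 216.] [526. 222. 210.] [528. 224. 211.] [529. 225. 212.] [533. 227. 204.] [531. 228. 203.] [533. 230. 201.] [532. 232. 199.] [532. 234. 204.] [534. 236. 202.] [532. 238. 204.] [534. 239. 203.] [536. 241. 201.] [533. 243. 200.] [536. 245. 203.] [533. 246. 208.] [537. 2
[... 482 characters left out ...]
2.] [542. 297. 216.] [546. 299. 212.] [547. 300. 217.] [542. 302. 216.] [544. 304. 214.] [546. 305. 217.] [548. 307. 211.] [543. 308. 217.] [551. 310. 213.] [548. 311. 217.] [552. 313. 215.] [550. 315. 214.] [549. 315. 217.] [562. 316. 223.] [547. 316. 218.] [554. 316. 223.] [559. 317. 224.] [554. 317. 223.] [563. 318. 219.] [562. 319. 221.] [542. 319. 223.] [562. 319. 218.] [557. 320. 222.] [561. 320. 223.] [557. 321. 224.] [549. 322. 223.] [569. 323. 232.] [537. 323. 224.] [569. 323. 230.] [561. 324. 229.] [553. 324. 219.] [560. 324. 235.] [559. 324. 219.] [551. 324. 222.] [554. 325. 224.] [548. 325. 233.] [554. 325. 226.] [553. 326. 217.] [552. 326. 212.] [534. 329. 217.] [529. 331. 226.]
```

```bash
cat >> h.py <<'E'
from scipy.spatial.transform import Rotation as Ro
from rig import sensors
def plan(goal,yaw,n=None):
    "goal TCP mm, yaw: deg of jaw axis in world (mod 180). turn first about tool x, then shift"
    s=sensors.observe();R=Ro.from_quat(s["eef_rot"]);M=R.as_matrix()
    z=M[:,2];cur=np.degrees(np.arctan2(z[1],z[0]));d=(yaw-cur+90)%180-90
    print("tcp",s["eef_pos"].round(1),"toolx",M[:,0].round(3),"jaw yaw",cur.round(2),"rx",-d,"alt",(-d-180*np.sign(-d)),"t",s["time"])
    for rr,l in((-d,"after turn"),(0,"no turn")):
        R2=R*Ro.from_rotvec([rr,0,0],degrees=True)
        print(l,"shift tool mm",R2.inv().apply(np.array(goal)-s["eef_pos"]).round(1))
E
python3 - <<'E'
from h import *
plan([475,-197,240],-7.8)
s=sensors.observe();print(s["joint_pos"])
E
```

```text
tcp [182.2 518.7 241.7] toolx [-0.001 -0.001 -1.   ] jaw yaw 70.65 rx 78.44802314916785 alt -101.55197685083215 t 0.1
after turn shift tool mm [   2.3 -669.4  387.3]
no turn shift tool mm [   2.3 -513.5 -578.2]
[ 1.08041898e+00  2.59146078e-01  2.08741783e-02  1.33371043e+00
 -9.85682823e-06  1.41817480e+00]
```

Emit:
carry_out(rows=[{"rx": 7.13},{"rx": 7.13},{"rx": 7.13},{"rx": 7.13},{"rx": 7.13},{"rx": 7.13},{"rx": 7.13},{"rx": 7.13},{"rx": 7.13},{"rx": 7.13},{"rx": 7.13}])

```text
invalid input
```

Emit:
carry_out(rows=[{"y": -0.028,"z": 0.0161},{"y": -0.028,"z": 0.0161},{"y": -0.028,"z": 0.0161},{"y": -0.028,"z": 0.0161},{"y": -0.028,"z": 0.0161},{"y": -0.028,"z": 0.0161},{"y": -0.028,"z": 0.0161},{"y": -0.028,"z": 0.0161},{"y": -0.028,"z": 0.0161},{"y": -0.028,"z": 0.0161},{"y": -0.028,"z": 0.0161},{"y": -0.028,"z": 0.0161}])

```text
invalid input
```

Emit:
carry_out(rows=[{"y": -0.028,"z": 0.0161},{"y": -0.028,"z": 0.0161},{"y": -0.028,"z": 0.0161},{"y": -0.028,"z": 0.0161},{"y": -0.028,"z": 0.0161},{"y": -0.028,"z": 0.0161},{"y": -0.028,"z": 0.0161},{"y": -0.028,"z": 0.0161},{"y": -0.028,"z": 0.0161},{"y": -0.028,"z": 0.0161},{"y": -0.028,"z": 0.0161},{"fingers": 1}])

```text
invalid input
```

```bash
python3 - <<'E'
from h import *
s=sensors.observe();p,d=vision.camera("wrist");i=vision.camera_info("wrist");K=i["K"]
cv2.imwrite("pics/w1.png",p)
v,u=np.mgrid[:420,:560];P=np.stack([(u-K[0,2])/K[0,0]*d,(v-K[1,2])/K[1,1]*d,d],-1)
T=i["T_tool_cam"];P=P@T[:3,:3].T+T[:3,3];W=P@Ro.from_quat(s["eef_rot"]).as_matrix().T+s["eef_pos"]
plan([475,-197,240],-7.8);print(s["wrist_force"])
h=cv2.cvtColor(p,cv2.COLOR_BGR2HSV)
for c,lo,hi in(("or",(3,170,110),(13,255,255)),("blue",(112,150,60),(125,255,255))):
    m=(cv2.inRange(h,lo,hi)>0)&(d>0)&(W[...,2]>115)&(W[...,2]<145)&(W[...,0]>400)
    Q=W[m];r=cv2.minAreaRect(Q[:,:2].astype(np.float32));print(c,len(Q),r,np.percentile(Q[:,2],[5,50,98]))
    c0=Q[:,:2].mean(0);w,V=np.linalg.eigh(np.cov(Q[:,:2].T));print(c0,V[:,1],np.degrees(np.arctan(V[1,1]/V[0,1])), np.ptp((Q[:,:2]-c0)@V[:,1]))
    print("extent all", W[(cv2.inRange(h,lo,hi)>0)&(d>0)&(W[...,2]>60)&(W[...,0]>400)][:,:2].min(0))
E
```

```text
tcp [182.2 518.8 241.8] toolx [-0.    -0.001 -1.   ] jaw yaw 70.64 rx 78.44308432685719 alt -101.55691567314281 t 0.15
after turn shift tool mm [   2.3 -669.4  387.2]
no turn shift tool mm [   2.3 -513.5 -578.3]
[ 0.93668654 -0.34180004  0.32999772]Traceback (most recent call last):
  File "<stdin>", line 10, in <module>
    return _quantile_unchecked(
        a, q, axis, out, overwrite_input, method, keepdims, weights)
    return _ureduce(a,
                    func=_quantile_ureduce_func,
    ...<5 lines>...
                    overwrite_input=overwrite_input,
                    method=method)
    r = func(a, **kwargs)
    result = _quantile(arr,
                       quantiles=q,
    ...<2 lines>...
                       out=out,
                       weights=wgt)
    slices_having_nans = np.isnan(arr[-1, ...])
                                  ~~~^^^^^^^^^
IndexError: index -1 is out of bounds for axis 0 with size 0
```

View pics/w1.png

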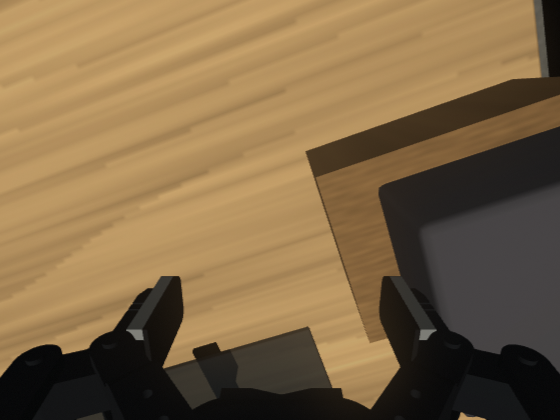

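```bash
python3 - <<'E'
from h import *
s=sensors.observe();p,d=vision.camera("wrist");i=vision.camera_info("wrist");K=i["K"]
v,u=np.mgrid[:420,:560];P=np.stack([(u-K[0,2])/K[0,0]*d,(v-K[1,2])/K[1,1]*d,d],-1)
T=i["T_tool_cam"];P=P@T[:3,:3].T+T[:3,3];W=P@Ro.from_quat(s["eef_rot"]).as_matrix().T+s["eef_pos"]
for a in((160,325),(170,480),(300,420),(230,340),(340,250)):print(a,W[a].round())
E
```

```text
(160, 325) [170. 564.  77.]
(170, 480) [190. 649. 160.]
(300, 420) [192. 571. 261.]
(230, 340) [217. 556. 121.]
(340, 250) [104. 546. 375.]
```

Emit:
carry_out(rows=[{"x": 0,"y": 0,"z": 0,"rx": 5,"ry": 0,"rz": 0,"fingers": 1}])

```text
time: 0.28
eef_pos: [182.2, 518.8, 242.0]
eef_rot: [-0.384, 0.594, 0.384, 0.594]
wrist_force: [0.2, -0.7, 0.6]
opening: 85.4
```

Emit:
carry_out(rows=[{"x": 0,"y": 0,"z": 0,"rx": 7,"ry": 0,"rz": 0,"fingers": 1},{"x": 0,"y": 0,"z": 0,"rx": 7,"ry": 0,"rz": 0,"fingers": 1},{"x": 0,"y": 0,"z": 0,"rx": 7,"ry": 0,"rz": 0,"fingers": 1},{"x": 0,"y": 0,"z": 0,"rx": 7,"ry": 0,"rz": 0,"fingers": 1},{"x": 0,"y": 0,"z": 0,"rx": 7,"ry": 0,"rz": 0,"fingers": 1},{"x": 0,"y": 0,"z": 0,"rx": 7,"ry": 0,"rz": 0,"fingers": 1},{"x": 0,"y": 0,"z": 0,"rx": 7,"ry": 0,"rz": 0,"fingers": 1},{"x": 0,"y": 0,"z": 0,"rx": 7,"ry": 0,"rz": 0,"fingers": 1},{"x": 0,"y": 0,"z": 0,"rx": 7,"ry": 0,"rz": 0,"fingers": 1},{"x": 0,"y": 0,"z": 0,"rx": 7,"ry": 0,"rz": 0,"fingers": 1},{"x": 0,"y": 0,"z": 0,"rx": 3.4,"ry": 0,"rz": 0,"fingers": 1}])

```text
time: 1.2
eef_pos: [182.2, 518.8, 242.1]
eef_rot: [0.05, 0.705, -0.05, 0.705]
wrist_force: [0.2, 0.8, 0.6]
opening: 85.0
```

Emit:
carry_out(rows=[{"x": 0,"y": -0.028,"z": 0.016,"rx": 0,"ry": 0,"rz": 0,"fingers": 1},{"x": 0,"y": -0.028,"z": 0.016,"rx": 0,"ry": 0,"rz": 0,"fingers": 1},{"x": 0,"y": -0.028,"z": 0.016,"rx": 0,"ry": 0,"rz": 0,"fingers": 1},{"x": 0,"y": -0.028,"z": 0.016,"rx": 0,"ry": 0,"rz": 0,"fingers": 1},{"x": 0,"y": -0.028,"z": 0.016,"rx": 0,"ry": 0,"rz": 0,"fingers": 1},{"x": 0,"y": -0.028,"z": 0.016,"rx": 0,"ry": 0,"rz": 0,"fingers": 1},{"x": 0,"y": -0.028,"z": 0.016,"rx": 0,"ry": 0,"rz": 0,"fingers": 1},{"x": 0,"y": -0.028,"z": 0.016,"rx": 0,"ry": 0,"rz": 0,"fingers": 1},{"x": 0,"y": -0.028,"z": 0.016,"rx": 0,"ry": 0,"rz": 0,"fingers": 1},{"x": 0,"y": -0.028,"z": 0.016,"rx": 0,"ry": 0,"rz": 0,"fingers": 1},{"x": 0,"y": -0.028,"z": 0.016,"rx": 0,"ry": 0,"rz": 0,"fingers": 1},{"x": 0,"y": -0.028,"z": 0.016,"rx": 0,"ry": 0,"rz": 0,"fingers": 1}])

```text
time: 2.2
eef_pos: [327.3, 158.6, 242.4]
eef_rot: [0.048, 0.705, -0.048, 0.706]
wrist_force: [1.1, 1.3, -0.5]
opening: 85.4
```

Emit:
carry_out(rows=[{"x": 0,"y": -0.028,"z": 0.016,"rx": 0,"ry": 0,"rz": 0,"fingers": 1},{"x": 0,"y": -0.028,"z": 0.016,"rx": 0,"ry": 0,"rz": 0,"fingers": 1},{"x": 0,"y": -0.028,"z": 0.016,"rx": 0,"ry": 0,"rz": 0,"fingers": 1},{"x": 0,"y": -0.028,"z": 0.016,"rx": 0,"ry": 0,"rz": 0,"fingers": 1},{"x": 0,"y": -0.028,"z": 0.016,"rx": 0,"ry": 0,"rz": 0,"fingers": 1},{"x": 0,"y": -0.028,"z": 0.016,"rx": 0,"ry": 0,"rz": 0,"fingers": 1},{"x": 0,"y": -0.028,"z": 0.016,"rx": 0,"ry": 0,"rz": 0,"fingers": 1},{"x": 0,"y": -0.028,"z": 0.016,"rx": 0,"ry": 0,"rz": 0,"fingers": 1},{"x": 0,"y": -0.028,"z": 0.016,"rx": 0,"ry": 0,"rz": 0,"fingers": 1},{"x": 0,"y": -0.028,"z": 0.016,"rx": 0,"ry": 0,"rz": 0,"fingers": 1},{"x": 0,"y": -0.02,"z": 0.016,"rx": 0,"ry": 0,"rz": 0,"fingers": 1},{"x": 0,"y": 0,"z": 0,"rx": 0,"ry": 0,"rz": 0,"fingers": 1}])

```text
time: 3.2
eef_pos: [462.8, -164.7, 241.4]
eef_rot: [0.049, 0.705, -0.049, 0.705]
wrist_force: [-1.6, -0.0, -0.1]
opening: 85.7
```

```bash
cat > w.py <<'E'
from h import *
def wrist(name):
    s=sensors.observe();p,d=vision.camera("wrist");i=vision.camera_info("wrist");K=i["K"]
    cv2.imwrite(f"pics/{name}.png",p)
    v,u=np.mgrid[:420,:560];P=np.stack([(u-K[0,2])/K[0,0]*d,(v-K[1,2])/K[1,1]*d,d],-1)
    T=i["T_tool_cam"];P=P@T[:3,:3].T+T[:3,3];W=P@Ro.from_quat(s["eef_rot"]).as_matrix().T+s["eef_pos"]
    return s,p,d,W
E
python3 - <<'E'
from w import *
s,p,d,W=wrist("w2")
plan([475,-197,240],-7.8);print(s["wrist_force"])
h=cv2.cvtColor(p,cv2.COLOR_BGR2HSV)
for c,lo,hi in(("or",(3,170,110),(13,255,255)),("blue",(112,150,60),(125,255,255))):
    m=(cv2.inRange(h,lo,hi)>0)&(d>0)&(W[...,2]>115)&(W[...,2]<145)&(W[...,0]>400)
    Q=W[m];print(c,len(Q))
    if len(Q)<20: continue
    r=cv2.minAreaRect(Q[:,:2].astype(np.float32));print(r,np.percentile(Q[:,2],[5,50,98]))
    c0=Q[:,:2].mean(0);w,V=np.linalg.eigh(np.cov(Q[:,:2].T));print(c0,np.degrees(np.arctan(V[1,1]/V[0,1])), np.ptp((Q[:,:2]-c0)@V[:,1]))
E
```

```text
tcp [ 461.7 -162.8  241.4] toolx [-0.001  0.001 -1.   ] jaw yaw -7.91 rx -0.1055252378963587 alt 179.89447476210364 t 3.25
after turn shift tool mm [  1.4 -32.1  17.9]
no turn shift tool mm [  1.4 -32.1  17.9]
[-1.56963311 -0.01112749 -0.09173898]
or 901
((475.7918395996094, -196.27325439453125), (9.931488990783691, 55.0240364074707), 82.42062377929688) [118.414736   133.27585184 139.15357815]
[ 475.05661118 -194.74350442] -7.748936187787508 55.02461420896115
blue 862
((483.3665771484375, -142.02023315429688), (9.363484382629395, 53.75529479980469), 82.00811767578125) [119.78000759 134.28898582 139.23498267]
[ 481.84224259 -141.21856408] -8.422667470464155 53.78059905536179
```

View pics/w2.png

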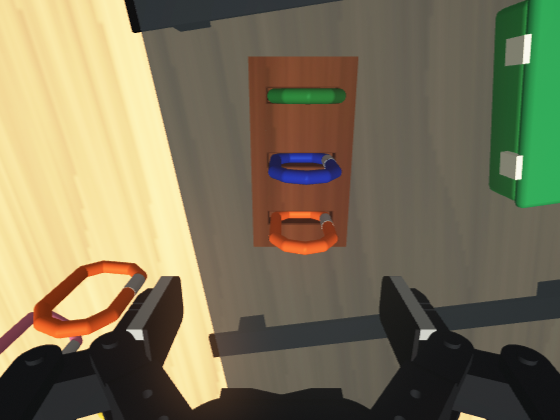

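Emit:
carry_out(rows=[{"x": 0,"y": -0.016,"z": 0.009,"rx": 0,"ry": 0,"rz": 0,"fingers": 1},{"x": 0,"y": -0.016,"z": 0.009,"rx": 0,"ry": 0,"rz": 0,"fingers": 1},{"x": 0.01,"y": 0,"z": 0,"rx": 0,"ry": 0,"rz": 0,"fingers": 1},{"x": 0.015,"y": 0,"z": 0,"rx": 0,"ry": 0,"rz": 0,"fingers": 1},{"x": 0.02,"y": 0,"z": 0,"rx": 0,"ry": 0,"rz": 0,"fingers": 1},{"x": 0.015,"y": 0,"z": 0,"rx": 0,"ry": 0,"rz": 0,"fingers": 1},{"x": 0,"y": 0,"z": 0,"rx": 0,"ry": 0,"rz": 0,"fingers": 1},{"x": 0,"y": 0,"z": 0,"rx": 0,"ry": 0,"rz": 0,"fingers": 1}])

```text
time: 3.92
eef_pos: [473.9, -193.9, 182.0]
eef_rot: [0.048, 0.706, -0.047, 0.705]
wrist_force: [0.4, -0.6, -0.1]
opening: 85.5
```

```bash
python3 - <<'E'
from w import *
s,p,d,W=wrist("w3")
plan([475.5,-196.7,95.5],-7.8);print(s["wrist_force"])
h=cv2.cvtColor(p,cv2.COLOR_BGR2HSV)
m=(cv2.inRange(h,(3,170,110),(13,255,255))>0)&(d>0)&(W[...,2]>115)&(W[...,2]<145)&(W[...,0]>400)
Q=W[m];r=cv2.minAreaRect(Q[:,:2].astype(np.float32));print(r,np.percentile(Q[:,2],[5,50,98]))
E
```

```text
tcp [ 474.5 -194.3  182.8] toolx [ 0.  0. -1.] jaw yaw -7.72 rx 0.08200613739633411 alt -179.91799386260368 t 3.9667
after turn shift tool mm [87.3 -2.2  1.3]
no turn shift tool mm [87.3 -2.2  1.3]
[ 0.43421928 -0.5874459  -0.11428409]
((475.6822814941406, -196.21011352539062), (9.949830055236816, 55.45448684692383), 81.37610626220703) [118.10373369 133.40826711 139.07797646]
```

View pics/w3.png

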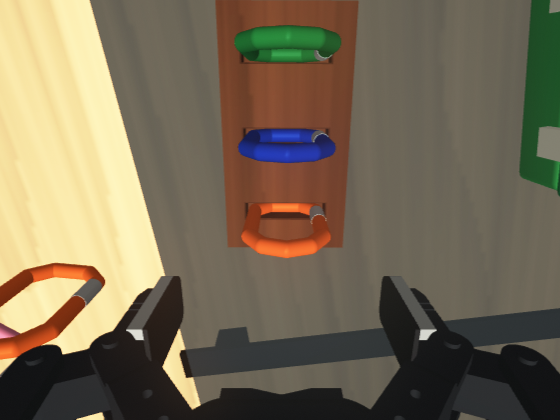

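Emit:
carry_out(rows=[{"x": 0.008,"y": -0.002,"z": 0.001,"rx": 0,"ry": 0,"rz": 0,"fingers": 1},{"x": 0.012,"y": 0,"z": 0,"rx": 0,"ry": 0,"rz": 0,"fingers": 1},{"x": 0.014,"y": 0,"z": 0,"rx": 0,"ry": 0,"rz": 0,"fingers": 1},{"x": 0.014,"y": 0,"z": 0,"rx": 0,"ry": 0,"rz": 0,"fingers": 1},{"x": 0.014,"y": 0,"z": 0,"rx": 0,"ry": 0,"rz": 0,"fingers": 1},{"x": 0.012,"y": 0,"z": 0,"rx": 0,"ry": 0,"rz": 0,"fingers": 1},{"x": 0.009,"y": 0,"z": 0,"rx": 0,"ry": 0,"rz": 0,"fingers": 1},{"x": 0.004,"y": 0,"z": 0,"rx": 0,"ry": 0,"rz": 0,"fingers": 1},{"x": 0,"y": 0,"z": 0,"rx": 0,"ry": 0,"rz": 0,"fingers": 1},{"x": 0,"y": 0,"z": 0,"rx": 0,"ry": 0,"rz": 0,"fingers": 1}])

```text
time: 4.8
eef_pos: [475.6, -197.3, 95.7]
eef_rot: [0.048, 0.705, -0.048, 0.706]
wrist_force: [0.0, 0.2, 0.7]
opening: 85.1
```

```bash
python3 - <<'E'
from w import *
s,p,d,W=wrist("w4")
plan([475.5,-196.7,95.5],-7.8);print(s["wrist_force"])
E
```

```text
tcp [ 475.7 -197.4   96. ] toolx [ 0.001 -0.001 -1.   ] jaw yaw -7.75 rx 0.04777254705267353 alt -179.95222745294734 t 4.85
after turn shift tool mm [ 0.5  0.7 -0.3]
no turn shift tool mm [ 0.5  0.7 -0.3]
[0.03782044 0.20657065 0.6814432 ]
```

View pics/w4.png

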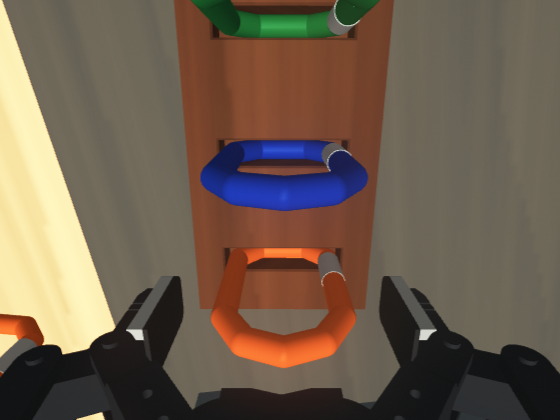

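Emit:
carry_out(rows=[{"x": 0,"y": 0,"z": 0,"rx": 0,"ry": 0,"rz": 0,"fingers": 0.5},{"x": 0,"y": 0,"z": 0,"rx": 0,"ry": 0,"rz": 0,"fingers": 0.5},{"x": 0,"y": 0,"z": 0,"rx": 0,"ry": 0,"rz": 0,"fingers": 0.5},{"x": 0,"y": 0,"z": 0,"rx": 0,"ry": 0,"rz": 0,"fingers": 0.5},{"x": 0,"y": 0,"z": 0,"rx": 0,"ry": 0,"rz": 0,"fingers": 0.5},{"x": 0,"y": 0,"z": 0,"rx": 0,"ry": 0,"rz": 0,"fingers": 0.5}], force=35)

```text
time: 5.35
eef_pos: [475.7, -197.4, 96.0]
eef_rot: [0.048, 0.705, -0.048, 0.706]
wrist_force: [-0.7, 0.6, 5.5]
opening: 54.8
```

Emit:
carry_out(rows=[{"x": -0.004,"y": 0,"z": 0,"rx": 0,"ry": 0,"rz": 0,"fingers": 0.5},{"x": -0.008,"y": 0,"z": 0,"rx": 0,"ry": 0,"rz": 0,"fingers": 0.5},{"x": -0.012,"y": 0,"z": 0,"rx": 0,"ry": 0,"rz": 0,"fingers": 0.5},{"x": -0.018,"y": 0,"z": 0,"rx": 0,"ry": 0,"rz": 0,"fingers": 0.5},{"x": -0.02,"y": 0,"z": 0,"rx": 0,"ry": 0,"rz": 0,"fingers": 0.5},{"x": -0.02,"y": 0,"z": 0,"rx": 0,"ry": 0,"rz": 0,"fingers": 0.5},{"x": -0.018,"y": 0,"z": 0,"rx": 0,"ry": 0,"rz": 0,"fingers": 0.5},{"x": -0.012,"y": 0,"z": 0,"rx": 0,"ry": 0,"rz": 0,"fingers": 0.5},{"x": -0.008,"y": 0,"z": 0,"rx": 0,"ry": 0,"rz": 0,"fingers": 0.5},{"x": 0,"y": 0,"z": 0,"rx": 0,"ry": 0,"rz": 0,"fingers": 0.5},{"x": 0,"y": 0,"z": 0,"rx": 0,"ry": 0,"rz": 0,"fingers": 0.5}])

```text
time: 6.27
eef_pos: [475.3, -197.1, 215.2]
eef_rot: [0.048, 0.705, -0.048, 0.706]
wrist_force: [0.5, -0.3, -1.5]
opening: 54.6
```

```bash
python3 - <<'E'
from w import *
s,p,d,W=wrist("w5")
print(s["wrist_force"],s["opening"])
# ring relative to TCP, per camera
h=cv2.cvtColor(p,cv2.COLOR_BGR2HSV)
m=(cv2.inRange(h,(3,170,110),(13,255,255))>0)&(d>0)&(np.linalg.norm(W-s["eef_pos"],axis=2)<80)
Q=(W[m]-s["eef_pos"])@Ro.from_quat(s["eef_rot"]).as_matrix()
print(len(Q),Q.min(0).round(1),Q.max(0).round(1))
t=Q[Q[:,0]<Q[:,0].min()+8];print("top",t.mean(0).round(1))
for a in range(-45,50,10):
    q=Q[abs(Q[:,0]-a)<5]
    if len(q)>5:print(a,len(q),q.mean(0).round(1),np.ptp(q[:,2]).round(1))
yaw=np.radians(-12.3);ey=np.array([-np.sin(yaw),np.cos(yaw)])
seat=np.array([531,233.5]);print("stand-off",seat-70*ey)
p,d=vision.camera("scene");cv2.imwrite("pics/s5.png",cv2.resize(p[150:300,150:350],None,fx=3,fy=3))
E
```

```text
[ 0.51196296 -0.27201023 -1.51943096] 54.56061937186657
8122 [-44.5 -10.1 -28.4] [43.9  6.6 26.6]
top [-39.6   2.5  -0.9]
-45 1017 [-41.5   1.7  -1.1] 24.0
-35 2630 [-36.3   3.5  -0.8] 43.9
-25 1110 [-25.3   4.1  -0.8] 55.0
-15 653 [-14.9   4.4  -0.4] 54.4
-5 543 [-5.2  4.4 -0.9] 53.6
5 367 [ 4.1  4.4 -6.8] 53.4
15 195 [ 14.8   4.4 -22.3] 8.9
25 252 [ 26.1   3.9 -11.1] 52.5
35 1227 [35.8  2.2 -0.3] 52.5
45 128 [41.2  5.2 -1.9] 30.0
stand-off [516.08787296 165.10680979]
```

View pics/w5.png

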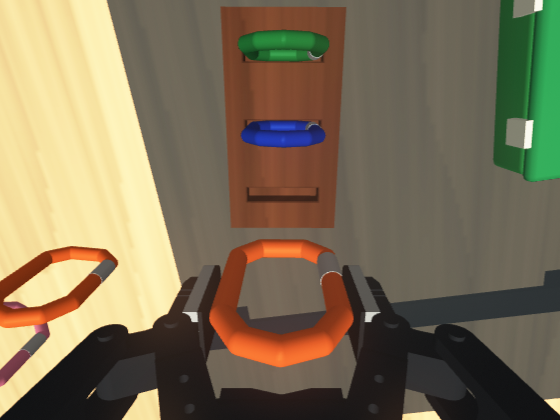

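View pics/s5.png

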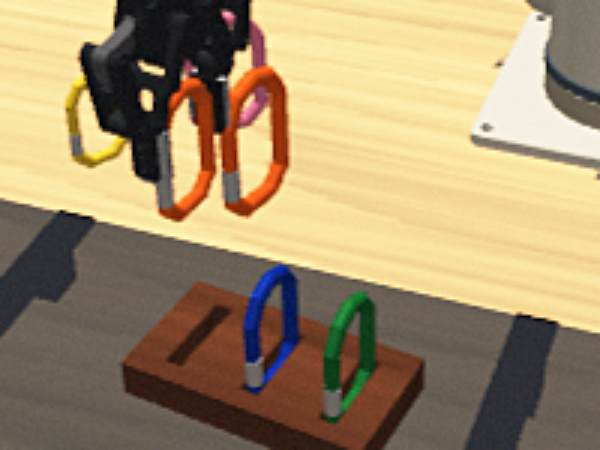

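Emit:
carry_out(rows=[{"x": 0,"y": 0,"z": 0,"rx": 2.2,"ry": 0,"rz": 0,"fingers": 0.5},{"x": 0,"y": 0,"z": 0,"rx": 2.3,"ry": 0,"rz": 0,"fingers": 0.5},{"x": 0,"y": 0.008,"z": -0.001,"rx": 0,"ry": 0,"rz": 0,"fingers": 0.5},{"x": 0,"y": 0.016,"z": -0.002,"rx": 0,"ry": 0,"rz": 0,"fingers": 0.5},{"x": 0,"y": 0.024,"z": -0.0025,"rx": 0,"ry": 0,"rz": 0,"fingers": 0.5},{"x": 0,"y": 0.028,"z": -0.003,"rx": 0,"ry": 0,"rz": 0,"fingers": 0.5},{"x": 0,"y": 0.028,"z": -0.003,"rx": 0,"ry": 0,"rz": 0,"fingers": 0.5},{"x": 0,"y": 0.028,"z": -0.003,"rx": 0,"ry": 0,"rz": 0,"fingers": 0.5},{"x": 0,"y": 0.028,"z": -0.003,"rx": 0,"ry": 0,"rz": 0,"fingers": 0.5},{"x": 0,"y": 0.028,"z": -0.003,"rx": 0,"ry": 0,"rz": 0,"fingers": 0.5},{"x": 0,"y": 0.028,"z": -0.003,"rx": 0,"ry": 0,"rz": 0,"fingers": 0.5}])

```text
time: 7.28
eef_pos: [497.7, 20.8, 214.7]
eef_rot: [0.075, 0.704, -0.075, 0.703]
wrist_force: [0.2, 0.3, -1.0]
opening: 54.8
```

Emit:
carry_out(rows=[{"x": 0,"y": 0.028,"z": -0.003,"rx": 0,"ry": 0,"rz": 0,"fingers": 0.5},{"x": 0,"y": 0.028,"z": -0.003,"rx": 0,"ry": 0,"rz": 0,"fingers": 0.5},{"x": 0,"y": 0.028,"z": -0.003,"rx": 0,"ry": 0,"rz": 0,"fingers": 0.5},{"x": 0,"y": 0.024,"z": -0.003,"rx": 0,"ry": 0,"rz": 0,"fingers": 0.5},{"x": 0,"y": 0.018,"z": -0.002,"rx": 0,"ry": 0,"rz": 0,"fingers": 0.5},{"x": 0,"y": 0.012,"z": -0.002,"rx": 0,"ry": 0,"rz": 0,"fingers": 0.5},{"x": 0,"y": 0.006,"z": -0.001,"rx": 0,"ry": 0,"rz": 0,"fingers": 0.5},{"x": 0,"y": 0,"z": 0,"rx": 0,"ry": 0,"rz": 0,"fingers": 0.5},{"x": 0,"y": 0,"z": 0,"rx": 0,"ry": 0,"rz": 0,"fingers": 0.5}])

```text
time: 8.03
eef_pos: [511.9, 162.9, 215.0]
eef_rot: [0.075, 0.703, -0.075, 0.703]
wrist_force: [-0.0, 0.4, -2.1]
opening: 55.0
```

```bash
python3 - <<'E'
from w import *
s,p,d,W=wrist("w6")
plan([516,165,205],-12.3);print(s["opening"],s["wrist_force"])
m=(W[...,2]>190)&(W[...,2]<225)&(W[...,1]>205)&(W[...,1]<330)&(abs(W[...,0]-535)<35)&(d>0)
Q=W[m];print(len(Q))
for y in range(206,320,4):
    q=Q[abs(Q[:,1]-y)<2]
    if len(q):print(y,len(q),np.median(q,0).round(1),"x",q[:,0].min().round(1),q[:,0].max().round(1),"zmax",np.percentile(q[:,2],90).round(1))
E
```

```text
tcp [512.  162.5 215.1] toolx [-0. -0. -1.] jaw yaw -12.27 rx 0.033654781144775825 alt -179.96634521885522 t 8.0833
after turn shift tool mm [10.1  3.2  3.4]
no turn shift tool mm [10.1  3.2  3.4]
54.95684523225109 [-0.00999837  0.36303039 -2.08296183]
3525
214 16 [525.8 215.6 215.4] x 523.5 527.5 zmax 216.0
218 188 [525.7 218.3 216.5] x 521.7 529.5 zmax 217.7
222 249 [526.2 222.  214.3] x 522.0 530.6 zmax 216.3
226 232 [527.  225.9 210. ] x 522.9 531.2 zmax 212.3
230 210 [527.8 230.  206. ] x 523.7 532.0 zmax 207.9
234 199 [528.7 234.  205.7] x 524.6 532.7 zmax 206.7
238 206 [529.6 238.  205.8] x 525.5 533.6 zmax 206.8
242 217 [530.3 242.1 205.8] x 526.3 534.9 zmax 207.0
246 243 [531.2 246.  208.3] x 526.8 535.4 zmax 210.2
250 262 [532. 250. 212.] x 527.8 536.1 zmax 213.9
254 292 [533.  254.1 215.4] x 528.7 537.1 zmax 217.3
258 301 [533.6 257.9 217.6] x 529.4 537.9 zmax 218.8
262 308 [534.4 262.  217.6] x 530.2 538.7 zmax 218.7
266 316 [535.3 266.  217.6] x 531.1 539.5 zmax 218.8
270 278 [535.7 269.8 217.7] x 531.9 540.2 zmax 218.9
274 8 [533.2 272.3 215.7] x 532.9 533.9 zmax 217.5
```

View pics/w6.png

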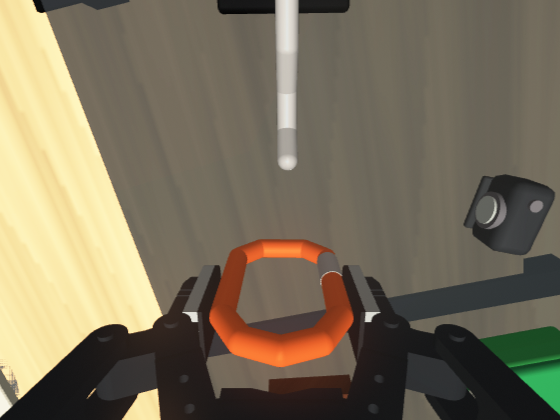

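Emit:
carry_out(rows=[{"x": 0.007,"y": 0,"z": 0.0015,"rx": 0,"ry": 0,"rz": 0,"fingers": 0.5},{"x": 0,"y": 0.004,"z": 0,"rx": 0,"ry": 0,"rz": 0,"fingers": 0.5},{"x": 0,"y": 0.008,"z": 0,"rx": 0,"ry": 0,"rz": 0,"fingers": 0.5},{"x": 0,"y": 0.009,"z": 0,"rx": 0,"ry": 0,"rz": 0,"fingers": 0.5},{"x": 0,"y": 0.009,"z": 0,"rx": 0,"ry": 0,"rz": 0,"fingers": 0.5},{"x": 0,"y": 0.009,"z": 0,"rx": 0,"ry": 0,"rz": 0,"fingers": 0.5},{"x": 0,"y": 0.009,"z": 0,"rx": 0,"ry": 0,"rz": 0,"fingers": 0.5},{"x": 0,"y": 0.009,"z": 0,"rx": 0,"ry": 0,"rz": 0,"fingers": 0.5},{"x": 0,"y": 0.008,"z": 0,"rx": 0,"ry": 0,"rz": 0,"fingers": 0.5},{"x": 0,"y": 0.006,"z": 0,"rx": 0,"ry": 0,"rz": 0,"fingers": 0.5},{"x": 0,"y": 0.0045,"z": 0,"rx": 0,"ry": 0,"rz": 0,"fingers": 0.5},{"x": 0,"y": 0,"z": 0,"rx": 0,"ry": 0,"rz": 0,"fingers": 0.5}])

```text
time: 9.08
eef_pos: [529.8, 237.5, 208.1]
eef_rot: [0.075, 0.703, -0.075, 0.703]
wrist_force: [-0.2, 0.8, -1.1]
opening: 54.6
```

```bash
python3 - <<'E'
from w import *
s,p,d,W=wrist("w7")
plan([529.5,236,205],-12.0);print(s["opening"],s["wrist_force"])
p,d=vision.camera("scene");cv2.imwrite("pics/s7.png",cv2.resize(p[200:380,400:560],None,fx=3.3,fy=3.3))
E
```

```text
tcp [529.7 237.  208.2] toolx [-0. -0. -1.] jaw yaw -12.22 rx -0.21731426279285415 alt 179.78268573720715 t 9.1333
after turn shift tool mm [ 3.2 -1.1  0.1]
no turn shift tool mm [ 3.2 -1.1  0.1]
54.62469401138432 [-0.22987394  0.7644976  -1.12782436]
```

View pics/w7.png

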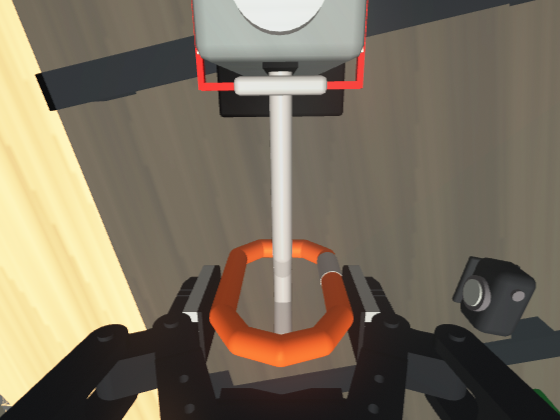

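View pics/s7.png

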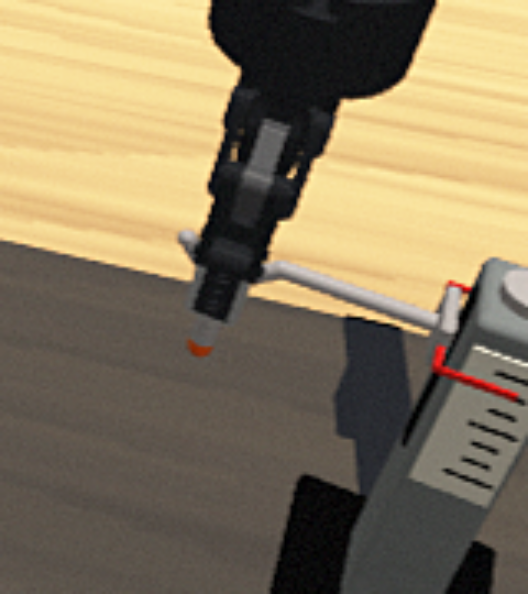

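Emit:
carry_out(rows=[{"x": 0.003,"y": -0.001,"z": 0,"rx": 0,"ry": 0,"rz": 0,"fingers": 0.5},{"x": 0.006,"y": 0,"z": 0,"rx": 0,"ry": 0,"rz": 0,"fingers": 0.5},{"x": 0.006,"y": 0,"z": 0,"rx": 0,"ry": 0,"rz": 0,"fingers": 0.5},{"x": 0.006,"y": 0,"z": 0,"rx": 0,"ry": 0,"rz": 0,"fingers": 0.5},{"x": 0.005,"y": 0,"z": 0,"rx": 0,"ry": 0,"rz": 0,"fingers": 0.5},{"x": 0.004,"y": 0,"z": 0,"rx": 0,"ry": 0,"rz": 0,"fingers": 0.5},{"x": 0.003,"y": 0,"z": 0,"rx": 0,"ry": 0,"rz": 0,"fingers": 0.5},{"x": 0.002,"y": 0,"z": 0,"rx": 0,"ry": 0,"rz": 0,"fingers": 0.5},{"x": 0,"y": 0,"z": 0,"rx": 0,"ry": 0,"rz": 0,"fingers": 0.5}])

```text
time: 9.93
eef_pos: [529.4, 235.7, 172.9]
eef_rot: [0.075, 0.703, -0.076, 0.703]
wrist_force: [-0.5, -0.8, -1.0]
opening: 54.9
```

```bash
cat > dip.py <<'E'
from w import *
def hookz(name):
    s,p,d,W=wrist(name)
    o=[]
    for y in (262,268,285,295):
        m=(abs(W[...,1]-y)<3)&(abs(W[...,0]-(535+.21*(y-264)))<3)&(d>0)&(W[...,2]>150)&(W[...,2]<230);o.append((y,int(m.sum()),np.round(np.median(W[m][:,2]),1) if m.sum() else None))
    print(o,s["eef_pos"].round(1),s["opening"].round(1),s["wrist_force"].round(1))
E
python3 - <<'E'
from dip import *
hookz("w8")
E
```

```text
Traceback (most recent call last):
  File "dip.py", line 7, in hookz
    print(o,s["eef_pos"].round(1),s["opening"].round(1),s["wrist_force"].round(1))
                                  ^^^^^^^^^^^^^^^^^^
AttributeError: 'float' object has no attribute 'round'
```

View pics/w8.png

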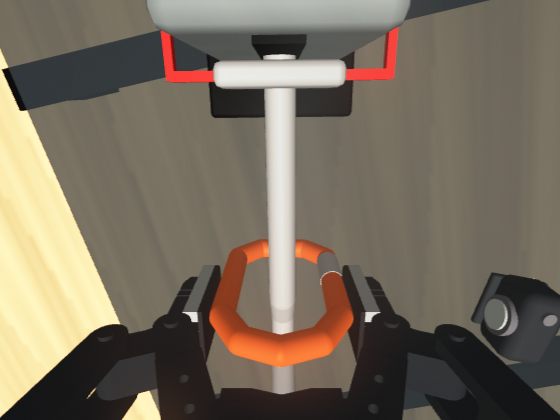

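```bash
sed -i 's/s\["opening"\].round(1)/round(s["opening"],1)/' dip.py; python3 - <<'E'
from dip import *
hookz("w9")
E
```

```text
[(262, 348, np.float64(217.4)), (268, 379, np.float64(217.5)), (285, 450, np.float64(217.4)), (295, 492, np.float64(217.4))] [529.5 235.7 173.2] 54.6 [-0.2  0.5 -1.5]
```

Emit:
carry_out(rows=[{"x": 0.002,"y": 0,"z": 0,"rx": 0,"ry": 0,"rz": 0,"fingers": 0.5},{"x": 0.002,"y": 0,"z": 0,"rx": 0,"ry": 0,"rz": 0,"fingers": 0.5},{"x": 0.002,"y": 0,"z": 0,"rx": 0,"ry": 0,"rz": 0,"fingers": 0.5},{"x": 0.002,"y": 0,"z": 0,"rx": 0,"ry": 0,"rz": 0,"fingers": 0.5},{"x": 0.002,"y": 0,"z": 0,"rx": 0,"ry": 0,"rz": 0,"fingers": 0.5},{"x": 0.002,"y": 0,"z": 0,"rx": 0,"ry": 0,"rz": 0,"fingers": 0.5},{"x": 0,"y": 0,"z": 0,"rx": 0,"ry": 0,"rz": 0,"fingers": 0.5}])

```text
time: 10.62
eef_pos: [529.5, 235.7, 160.9]
eef_rot: [0.075, 0.703, -0.076, 0.703]
wrist_force: [1.2, -0.6, -0.8]
opening: 54.6
```

```bash
python3 - <<'E'
from dip import *
hookz("w10")
E
```

```text
[(262, 356, np.float64(205.2)), (268, 377, np.float64(205.2)), (285, 450, np.float64(205.2)), (295, 491, np.float64(205.2))] [529.5 235.7 160.9] 54.6 [ 1.2 -0.6 -0.8]
```

View pics/w10.png

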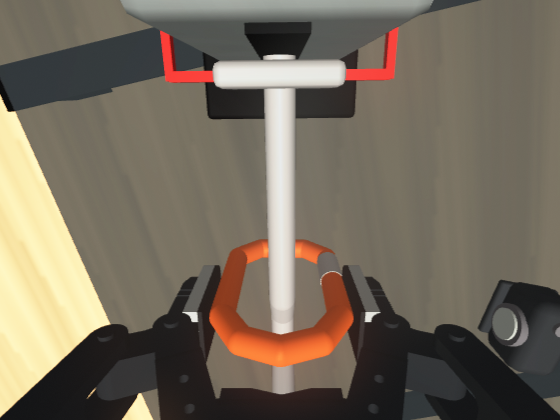

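Emit:
carry_out(rows=[{"x": 0.0015,"y": 0,"z": 0,"rx": 0,"ry": 0,"rz": 0,"fingers": 0.5},{"x": 0.002,"y": 0,"z": 0,"rx": 0,"ry": 0,"rz": 0,"fingers": 0.5},{"x": 0.002,"y": 0,"z": 0,"rx": 0,"ry": 0,"rz": 0,"fingers": 0.5},{"x": 0.002,"y": 0,"z": 0,"rx": 0,"ry": 0,"rz": 0,"fingers": 0.5},{"x": 0.0015,"y": 0,"z": 0,"rx": 0,"ry": 0,"rz": 0,"fingers": 0.5},{"x": 0,"y": 0,"z": 0,"rx": 0,"ry": 0,"rz": 0,"fingers": 0.5},{"x": 0,"y": 0,"z": 0,"rx": 0,"ry": 0,"rz": 0,"fingers": 0.5},{"x": 0,"y": 0,"z": 0,"rx": 0,"ry": 0,"rz": 0,"fingers": 0.5}])

```text
time: 11.33
eef_pos: [529.5, 235.7, 152.3]
eef_rot: [0.075, 0.703, -0.075, 0.703]
wrist_force: [0.9, -0.3, 0.4]
opening: 54.7
```

```bash
python3 - <<'E'
from dip import *
hookz("w11")
E
```

```text
[(262, 348, np.float64(196.7)), (268, 378, np.float64(196.7)), (285, 454, np.float64(196.7)), (295, 496, np.float64(196.7))] [529.5 235.7 152.3] 54.7 [ 0.9 -0.3  0.4]
```

Emit:
carry_out(rows=[{"x": 0,"y": 0,"z": 0,"rx": 0,"ry": 0,"rz": 0,"fingers": 0.66},{"x": 0,"y": 0,"z": 0,"rx": 0,"ry": 0,"rz": 0,"fingers": 0.7},{"x": 0,"y": 0,"z": 0,"rx": 0,"ry": 0,"rz": 0,"fingers": 0.74},{"x": 0,"y": 0,"z": 0,"rx": 0,"ry": 0,"rz": 0,"fingers": 0.8},{"x": 0,"y": 0,"z": 0,"rx": 0,"ry": 0,"rz": 0,"fingers": 0.86},{"x": 0,"y": 0,"z": 0,"rx": 0,"ry": 0,"rz": 0,"fingers": 0.92},{"x": 0,"y": 0,"z": 0,"rx": 0,"ry": 0,"rz": 0,"fingers": 1},{"x": 0,"y": 0,"z": 0,"rx": 0,"ry": 0,"rz": 0,"fingers": 1}], force=20)

```text
time: 12.05
eef_pos: [529.5, 235.7, 152.3]
eef_rot: [0.075, 0.703, -0.075, 0.703]
wrist_force: [-0.3, -0.0, -0.5]
opening: 85.6
```

```bash
python3 - <<'E'
from dip import *
hookz("w12")
E
```

```text
[(262, 387, np.float64(199.4)), (268, 391, np.float64(199.4)), (285, 468, np.float64(199.4)), (295, 533, np.float64(199.3))] [529.5 235.7 152.3] 85.6 [-0.3 -0.  -0.5]
```

View pics/w12.png

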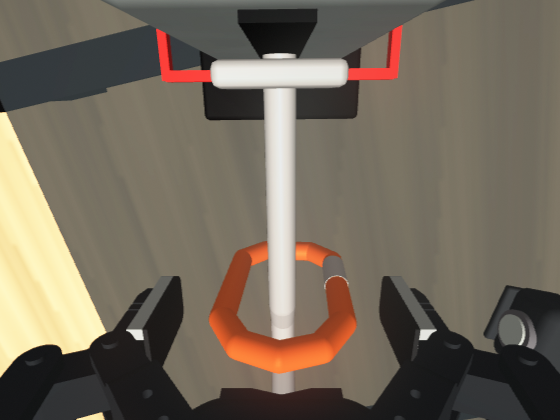

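Emit:
carry_out(rows=[{"x": 0,"y": 0,"z": 0,"rx": 0,"ry": 0,"rz": 0,"fingers": 1},{"x": 0,"y": 0,"z": 0,"rx": 0,"ry": 0,"rz": 0,"fingers": 1},{"x": 0,"y": 0,"z": 0,"rx": 0,"ry": 0,"rz": 0,"fingers": 1},{"x": 0,"y": 0,"z": 0,"rx": 0,"ry": 0,"rz": 0,"fingers": 1},{"x": -0.004,"y": 0,"z": 0,"rx": 0,"ry": 0,"rz": 0,"fingers": 1},{"x": -0.008,"y": 0,"z": 0,"rx": 0,"ry": 0,"rz": 0,"fingers": 1},{"x": -0.012,"y": 0,"z": 0,"rx": 0,"ry": 0,"rz": 0,"fingers": 1},{"x": -0.016,"y": 0,"z": 0,"rx": 0,"ry": 0,"rz": 0,"fingers": 1},{"x": -0.02,"y": 0,"z": 0,"rx": 0,"ry": 0,"rz": 0,"fingers": 1},{"x": -0.02,"y": 0,"z": 0,"rx": 0,"ry": 0,"rz": 0,"fingers": 1},{"x": -0.02,"y": 0,"z": 0,"rx": 0,"ry": 0,"rz": 0,"fingers": 1},{"x": -0.02,"y": 0,"z": 0,"rx": 0,"ry": 0,"rz": 0,"fingers": 1}])

```text
time: 13.1
eef_pos: [529.3, 235.7, 274.2]
eef_rot: [0.076, 0.703, -0.075, 0.703]
wrist_force: [1.3, 0.4, 0.0]
opening: 85.9
```

Emit:
carry_out(rows=[{"x": -0.015,"y": 0,"z": 0,"rx": 0,"ry": 0,"rz": 0,"fingers": 1},{"x": -0.01,"y": 0,"z": 0,"rx": 0,"ry": 0,"rz": 0,"fingers": 1},{"x": 0,"y": 0,"z": 0,"rx": 0,"ry": 0,"rz": 0,"fingers": 1},{"x": 0,"y": 0,"z": 0,"rx": 0,"ry": 0,"rz": 0,"fingers": 1},{"x": 0,"y": 0,"z": 0,"rx": 0,"ry": 0,"rz": 0,"fingers": 1},{"x": 0,"y": 0,"z": 0,"rx": 0,"ry": 0,"rz": 0,"fingers": 1}])

```text
time: 13.6
eef_pos: [529.1, 235.6, 296.2]
eef_rot: [0.075, 0.704, -0.076, 0.702]
wrist_force: [-0.6, -0.7, 0.6]
opening: 85.6
```

```bash
python3 - <<'E'
from dip import *
hookz("w13");hookz("w14")
p,d=vision.camera("scene");cv2.imwrite("pics/s13.png",cv2.resize(p[200:400,380:560],None,fx=3,fy=3))
E
```

```text
[(262, 75, np.float64(199.2)), (268, 77, np.float64(199.2)), (285, 84, np.float64(199.1)), (295, 88, np.float64(199.3))] [529.1 235.6 296.2] 85.6 [-0.6 -0.7  0.6]
[(262, 77, np.float64(199.3)), (268, 75, np.float64(199.2)), (285, 84, np.float64(199.1)), (295, 88, np.float64(199.2))] [529.2 235.6 296.2] 85.5 [-0.3  0.2 -0.7]
```

View pics/s13.png

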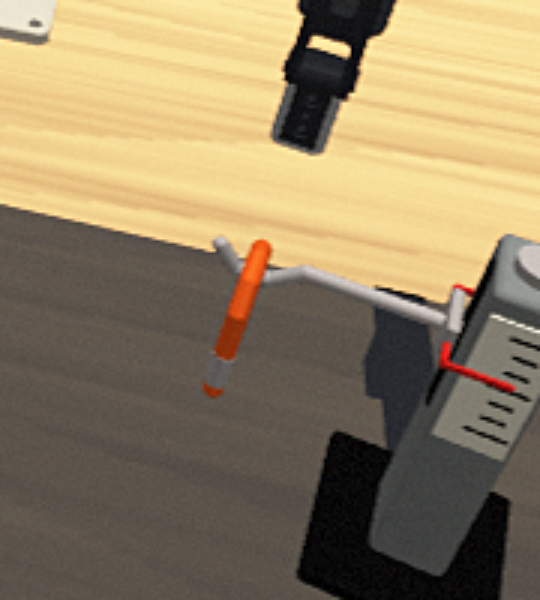

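View pics/w14.png

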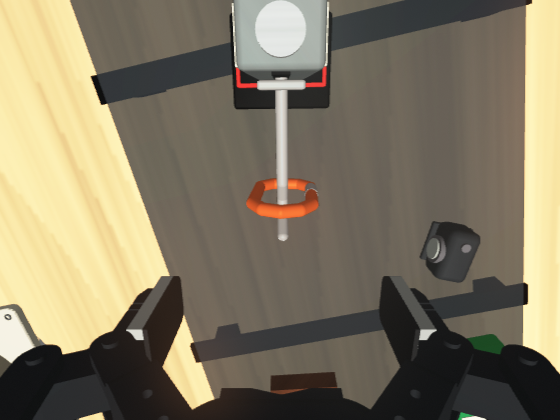

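Emit:
carry_out(rows=[{"x": -0.01,"y": 0,"z": 0,"rx": 0,"ry": 0,"rz": 0,"fingers": 1},{"x": 0,"y": 0,"z": 0,"rx": 0,"ry": 0,"rz": 0,"fingers": 1},{"x": 0,"y": 0,"z": 0,"rx": 0,"ry": 0,"rz": 0,"fingers": 1},{"x": 0,"y": 0,"z": 0,"rx": 0,"ry": 0,"rz": 0,"fingers": 1},{"x": 0,"y": 0,"z": 0,"rx": 0,"ry": 0,"rz": 0,"fingers": 1},{"x": 0,"y": 0,"z": 0,"rx": 0,"ry": 0,"rz": 0,"fingers": 1},{"x": 0,"y": 0,"z": 0,"rx": 0,"ry": 0,"rz": 0,"fingers": 1},{"x": 0,"y": 0,"z": 0,"rx": 0,"ry": 0,"rz": 0,"fingers": 1},{"x": 0,"y": 0,"z": 0,"rx": 0,"ry": 0,"rz": 0,"fingers": 1},{"x": 0,"y": 0,"z": 0,"rx": 0,"ry": 0,"rz": 0,"fingers": 1},{"x": 0,"y": 0,"z": 0,"rx": 0,"ry": 0,"rz": 0,"fingers": 1},{"x": 0,"y": 0,"z": 0,"rx": 0,"ry": 0,"rz": 0,"fingers": 1}])

```text
time: 14.75
eef_pos: [529.4, 235.7, 307.3]
eef_rot: [0.075, 0.703, -0.075, 0.703]
wrist_force: [-0.4, 0.6, -0.1]
opening: 85.8
```

Emit:
carry_out(rows=[{"x": 0,"y": 0,"z": 0,"rx": 0,"ry": 0,"rz": 0,"fingers": 1},{"x": 0,"y": 0,"z": 0,"rx": 0,"ry": 0,"rz": 0,"fingers": 1},{"x": 0,"y": 0,"z": 0,"rx": 0,"ry": 0,"rz": 0,"fingers": 1},{"x": 0,"y": 0,"z": 0,"rx": 0,"ry": 0,"rz": 0,"fingers": 1},{"x": 0,"y": 0,"z": 0,"rx": 0,"ry": 0,"rz": 0,"fingers": 1},{"x": 0,"y": 0,"z": 0,"rx": 0,"ry": 0,"rz": 0,"fingers": 1},{"x": 0,"y": 0,"z": 0,"rx": 0,"ry": 0,"rz": 0,"fingers": 1},{"x": 0,"y": 0,"z": 0,"rx": 0,"ry": 0,"rz": 0,"fingers": 1},{"x": 0,"y": 0,"z": 0,"rx": 0,"ry": 0,"rz": 0,"fingers": 1},{"x": 0,"y": 0,"z": 0,"rx": 0,"ry": 0,"rz": 0,"fingers": 1},{"x": 0,"y": 0,"z": 0,"rx": 0,"ry": 0,"rz": 0,"fingers": 1},{"x": 0,"y": 0,"z": 0,"rx": 0,"ry": 0,"rz": 0,"fingers": 1}])

```text
time: 15.75
eef_pos: [529.5, 235.7, 307.3]
eef_rot: [0.075, 0.703, -0.075, 0.703]
wrist_force: [0.1, -0.3, -0.1]
opening: 85.6
```

```bash
python3 - <<'E'
from dip import *
for k in range(12):
    p,d=vision.camera("scene");h=cv2.cvtColor(p,cv2.COLOR_BGR2HSV)
    m=(cv2.inRange(h,(3,170,110),(13,255,255))>0);m[:,:400]=0;m[:,500:]=0
    v,u=np.nonzero(m);lo=v>np.percentile(v,85)
    print(len(u),u.mean().round(2),v.mean().round(2),"low",u[lo].mean().round(2))
hookz("w15")
print(sensors.observe()["time"])
cv2.imwrite("pics/s15.png",cv2.resize(p[200:400,380:560],None,fx=3,fy=3))
E
```

```text
304 460.13 301.07 low 453.08
302 460.18 300.95 low 453.41
302 460.18 300.95 low 453.41
303 460.11 301.07 low 453.41
303 460.11 301.05 low 453.41
304 460.14 300.93 low 453.41
306 460.08 301.15 low 453.08
302 460.13 301.04 low 453.41
302 460.09 301.2 low 453.08
306 460.11 301.0 low 453.41
304 460.13 301.03 low 453.41
303 460.15 301.0 low 453.08
[(262, 70, np.float64(199.4)), (268, 70, np.float64(199.2)), (285, 79, np.float64(199.2)), (295, 79, np.float64(199.3))] [529.5 235.7 307.3] 85.6 [-1.3  0.3  0.3]
16.4
```

View pics/s15.png

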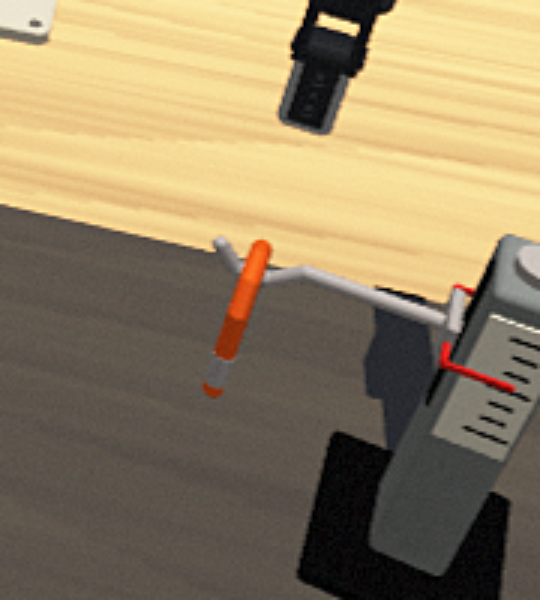

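Settled and still, with the gripper well clear.

```bash
python3 -c "
from rig import arm
print(arm.close_job())"
```

```text
the job is handed in; nothing more can be done
None
```

The orange carabiner from the rack is hanging freely on the chrome hook, settled and still, and the job is handed in at about 16.4 s of robot time.

- **Choice:** I took the smaller orange ring, the one in the rack. The larger orange one standing on the table, plus the pink and yellow ones, were left alone. I did not write out the list of look-alikes with their pixels before the first reach, though I did check the choice in a close crop.
- **Moves:** I gripped it across its sides and lifted it straight out. I passed it over the hook's tip from the free end and lowered it about 2 mm per step until the hook had dipped about 21 mm. Then I opened the fingers gradually and backed off straight up.
- **Hook dip:** With the carabiner hanging, the hook settles at about 18 mm, inside the expected 15–28 mm. The deepest dip I measured was about 21 mm, well short of the 50 mm stop. I did not track the bob during release.
- **Stillness:** Over 12 scene pictures (about 0.6 s) the ring stayed put to about 0.1 pixel on average. The hook height matched to within 0.2 mm over the last few seconds.
- **Clearance:** At hand-in the fingertips were about 100 mm above the hook, and the wrist force was only noise.
- **Disagreements and slips:**
  - The hook seat measured about 202 mm high with the scene and top cameras but about 206 mm with the wrist camera. I used the wrist reading, and the ring met the hook close to where it predicted.
  - My first three move calls were refused because I left out some fields; they moved nothing.

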